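# Start the hot plate's bell timer

### The job

Start the bell timer on the hot plate: take the steel tub off the plate and stand it upright on the cutting board, then press the sprung hook down inside its frame and slide the clear hood off the timer as far as it goes. Wind the timer's arm clockwise past its 60-minute mark, then bring it back until it points at the small tab on the timer's rim, and leave it there. Do not shift the tab or disturb the other things.

Things in the scene. Friction and masses are not known exactly. Their poses are not given: they have to be found in the camera images.
- warmer: Low stainless hot plate, 220 (its x) x 400 (its y) mm, flat top 90 mm above the bench; fixed and rigid. Origin: centre of its underside; at yaw 0 its x points away from the robot, y to the left. All positions below given as x, y are in its frame, in mm. On its top: the bell timer, axis at x 0, y -115, under the sliding hood.
- hood (a joint): Slide of the clear hood to the plate's +y (m): 0 shut over the timer, 0.14 open, at its end stop; stays where left (2 N friction). Shut it covers x -64..64, y -180..-50, 58 mm high; its -y end is open. At its +y end is a frame round a pocket. Nothing may stand in its lane (x -64..80, up to y 134).
- hook (a joint): Travel of the sprung hook in the pocket (m): 0 up, hood locked; 0.013 pressed to its stop. 4 N to start, 9 N at the stop. Pressed 7 mm or more, its tooth (beside the hood at x 75) passes under a fixed steel bridge and the hood can slide; keep it down for the first 20 mm of the slide.
- hook_pad (a point): Top centre of the hook's black pad (38 x 32), 38 mm above the plate's top when up; at x 0, y -31 when shut. It lies in the pocket, open from above, 44 (x) by 38 mm (y, -50..-12); frame round it (two cheeks, 6 mm end lip on the +y side) stands 42 to 55 mm above the plate's top. A finger in the pocket pushes the hood by the lip. Moves with hood and hook.
- dial_axis (a point): Point on the timer's vertical axis, 42 mm above the plate's top, level with the top of the timer's arm. Fixed to the hot plate.
- dial (a joint): Angle of the timer's arm (rad), growing clockwise from above: 0 = 0 minutes, 0.0873 a minute, 5.236 = 60 (top mark, the one wide tick), stop at 5.5. At angle q the arm points 2.75 - q counter-clockwise from the plate's +x. Stays where left (friction 0.05 N m). Black ticks every 5 minutes, long every 15, on a white disc of radius 54, 8 mm high.
- pointer_tip (a point): Outer end of the timer's arm, top edge, 44 mm from the axis. The arm is an upright black rib 10 mm thick from 12 mm behind the axis to 44 mm, top 42 mm above the plate, over a hub disc of radius 24, top 20 mm above the plate. Push it on either flank, 24 to 40 mm above the plate.
- tab (a joint): Angle of the small black tab on the timer's rim, on the same scale as joint dial: the minutes to be set.
- tab_tip (a point): Where the arm's tip comes when it points at the tab: 44 mm from the axis, 18 mm above the plate. The tab is a small upright black block 10 x 8 mm at radius 47 to 57, top 18 mm above the plate; stiff, but it would turn if pushed.
- tub: Small straight steel tub, round, open-topped, 56 mm across, 72 mm tall, wall 3 mm, 0.11 to 0.23 kg; origin at the centre of its underside. Stands on the hot plate in the hood's lane.
- board: Plastic cutting board, 320 (x) x 170 (y) mm, 15 mm thick, lying fixed on the bench; origin at the centre of its underside. Its near half (negative x) is free.
- pineapple: Topped pineapple, 100 mm across, 115 mm tall, standing on the far half of the board; origin at underside. Bystander.
- shaker: Steel shaker, 38 mm across, 66 mm tall, standing on the hot plate on the robot side of the hood, clear of its lane; bystander.
- squeezer: Yellow squeeze bottle, 60 mm across, 190 mm tall; bystander.
- jar: Jar, 68 mm across, 100 mm tall; bystander.
- bowl: Steel bowl, 130 mm across, 60 mm tall; bystander.
- pot: Aluminium pot, 130 mm across, 120 mm tall; bystander.

How it is judged:
On the way, in this order (a step that is already met when the one before it is completed fails the run):
1. the hood is slid fully open (within 10 mm of its end stop) (value of joint hood above 0.13 m), for 0.2 s.
2. the timer's arm is wound past the 60-minute mark (value of joint dial above 5.236 rad), for 0.1 s.
At the end, for the whole second after the job is handed in: The hood is within 10 mm of its end stop; the arm, at rest after having been past the 60 mark, points at the tab (tip within 6 mm of it, about a minute and a half); the tub stands upright at rest on the cutting board, its centre over the board (10 mm or more inside the edge) (value of joint hood above 0.13 m and horizontal distance between pointer_tip and tab_tip below 0.006 m and velocity of joint dial between -0.05 and 0.05 rad/s and x of tub in the frame of board between -0.15 and 0.15 m and y of tub in the frame of board between -0.075 and 0.075 m and z of tub in the frame of board between 0.01 and 0.022 m and angle between tub's own z axis and vertical below 0.1 rad and linear speed of tub below 0.02 m/s); the robot touches nothing.
It fails at once if the tub is tipped over (angle between tub's own z axis and vertical above 0.7 rad).
It fails at once if the tab is shifted by more than 4 mm (distance of tab_tip from where it was at the start of the episode above 0.004 m).
It fails at once if a bystander is moved by more than 30 mm (distance of any of pineapple, shaker, squeezer, jar, bowl, pot from where it was at the start of the episode above 0.03 m).
It fails at once if a standing bystander is tipped over (angle between any of pineapple, shaker, squeezer, jar, bowl, pot's own z axis and vertical above 0.5 rad).
It also fails if it takes over 72 s, if anything falls off the work surface, if the arm or the gripper's body presses on something with over 40 N, if the wrist force passes 120 N, or if a joint passes its speed limit or range.

### The arm

A 6-joint arm with a two-finger parallel gripper is mounted at the origin on the work surface. World frame = base frame: x ahead of the robot, y to its left, z up, the work surface at z = 0. Lengths are in m, angles in rad, forces in N, time in s.
With the tool pointing down it reaches from about 0.35 to 0.925 m from the base axis. Payload 6.4 kg.
Tool frame: the origin (TCP) lies at the very end of the fingers, on their centre line; the grasp point (between the pads) lies 19 mm behind it (r.grasp_offset is the distance from the TCP to the grasp point, in m); z points along the fingers, y is the line along which they close (so a half turn about z gives the same grasp; the last joint's range is limited). The gripper opens to 94 mm and grips with 3 to 60 N. Pads are 16 mm wide; open, the fingers measure 119 mm over their backs; the gripper's body (75 mm by 177 mm) begins 78 mm behind the grasp point.
Start: joints at [-1.291, 0.245, 1.558, -0, 1.339, -0.174], TCP at [0.285, -0.584, 0.205] pointing down, gripper open.
Joint ranges: [-3.13, 3.13], [-1.02, 2.26], [0.13, 2.54], [-0.95, 4.09], [0.21, 2.88], [-2.74, 2.74]. Speed limits (rad/s): [2.57, 2.57, 3.14, 3.14, 3.14, 3.14].

### API

Orientations are given as a rotation vector (axis times angle).
In Python, from bench import status, viewer, order, r gives the robot as it stands.
- The arm moves only by the tool arm_command, never from a script. Its argument "commands" is a list of rows, each an object with "rot": the turn, a rotation vector about the tool's x, y, z in degrees, a list of three; "offset": the shift along the tool's x, y, z in cm, a list of three; "gripper": the opening, from 0 (shut) to 1 (fully open). A call has 1 to 12 rows; each row is the pose to reach, as a shift and turn from the pose commanded when the call began, along the tool's axes at that moment; what a row does not reach only later rows make up. A row lasts 1/8 s, in which the tool goes at most 62.5 mm and 10.7 degrees, less where a joint would pass 70% of its speed; a pose out of reach is approached as far as the arm can. A call with a gripper value outside its range is refused whole. The fingers move at their own pace and stop on an object; "force" is the grip in N (left out, the last holds). Time passes only in rows, so rows that repeat a pose let the fingers close. It gives the time, the measured TCP pose, the force, the opening and the grip force at its end, in the units of the state.
- status.sense(): the state, without advancing time (a new reading comes with each control period).
- viewer.capture(name): name is "side" or "top" or "wrist"; returns the picture (384x512x3 uint8, red, green, blue); there is no depth.
- viewer.calibration(name): a dict with "fovy" (degrees; the focal length in pixels is half the picture's height over the tangent of half this angle, whatever the lens; pixels are square), "cx", "cy" (the principal point, pixels), "R" (3x3) and "t" (3): a world point X has camera coordinates R X + t. Camera axes: x right, y down, z forward; pixel columns grow to the right and rows downward; lengths in m; the calibration is good to about 2 mm. A picture is of the moment at which its call begins: read the wrist's pose just before it. calibration takes no time and is no camera call; for the wrist camera it gives the pose at the moment of the call.
- order.finish_job(): hands the job in; it is judged then, once.
Trained networks look in the newest picture that a camera, given by its name, has taken for a name from the list of things; names that differ only in an ending like _2 or _b are one class to them, and where a whole thing is asked for, a point or a joint stands for the part that bears it (a point fixed in the world has none). Each returns a list of dicts, best first, with "confidence" (0 to 1); they miss things now and then, are a little off and sometimes report something else, mostly with a low value. They report only what shows in the picture. A call takes as long as a camera call.
- viewer.trace(camera, target): "pixels" (384x512 bool, what is visible of it).
- viewer.pinpoint(camera, target): "position" ([x, y, z] in m, in world coordinates, good to about 4 mm: a listed point, or the origin of a listed thing).
The state is a dict: "time": time; "qpos": joint angles; "qvel": joint speeds; "effort": joint torques, N m; "eef_pos": TCP position; "tool_rot": TCP orientation; "ft_force": force on the tool from outside, world axes, zero at the start; "torque": the same for the moment, N m; "grip_width": opening from 0.0 (shut) to 1.0 (fully open); "grip_force": force on a finger pad.
Only numpy, scipy, OpenCV 4.12 (cv2) and the standard library are available. Lean on these libraries where they do the work, as an engineer would, in place of code of your own. Each camera call takes 0.05 s, during which the arm holds its last target. There are 200 camera calls.

## Working session

There is one attempt and no reset: what is moved stays moved. The work goes in short steps, Python scripts to look and compute and a tool call to move; the robot and the scene stay as the last step left them, time stands still between calls to the robot, and variables do not carry over. Pictures are saved under pics/ and viewed, at most 10 in all, crops included, and the job is handed in when it is done.

Besides the shell and the picture viewer there is one more tool, called after "Request:" in YAML: its name, and indented under it one key for each argument. arm_command: Moves the arm, as the interface text tells. Its arguments: {"type":"object","properties":{"commands":{"type":"array"},"force":{"type":"number"}},"required":["commands"]}

```bash
mkdir -p pics; ls
cat > h.py <<'E'
import numpy as np, cv2
from bench import status, viewer, order, r
def save(cam,name):
    im=viewer.capture(cam); cv2.imwrite(f'pics/{name}.png',im[:,:,::-1]); return im
def pp(cam,t):
    o=viewer.pinpoint(cam,t)
    for d in o[:2]: print(cam,t,round(d['confidence'],2),np.round(d['position'],4))
    return o
def proj(cam,X):
    c=viewer.calibration(cam); f=192/np.tan(np.radians(c['fovy'])/2); p=np.array(c['R'])@X+np.array(c['t']); return f*p[0]/p[2]+c['cx'],f*p[1]/p[2]+c['cy']
def ray(cam,u,v,z):
    c=viewer.calibration(cam); f=192/np.tan(np.radians(c['fovy'])/2); R=np.array(c['R']);t=np.array(c['t'])
    o=-R.T@t; d=R.T@np.array([(u-c['cx'])/f,(v-c['cy'])/f,1]); return o+d*(z-o[2])/d[2]
E
python3 - <<'E'
from h import *
a=save('top','top0'); b=save('side','side0')
cv2.imwrite('pics/both.png',np.vstack([a,b])[:,:,::-1]) 
for c in ['top','side']:
    for t in ['warmer','hook_pad','dial_axis','pointer_tip','tab_tip','tub','board','pineapple','shaker','squeezer','jar','bowl','pot']: pp(c,t)
s=status.sense(); print(s['time'],s['tool_rot'],s['eef_pos'])
E
```

```text
pics
top warmer 0.65 [ 0.5844 -0.0225 -0.0037]
top hook_pad 0.67 [ 0.5885 -0.0561  0.1293]
top dial_axis 0.73 [0.613  0.3138 0.0168]
top tub 0.81 [0.5496 0.0654 0.0875]
top board 0.71 [ 0.5143  0.32   -0.0029]
top pineapple 0.83 [0.6157 0.3139 0.0165]
top shaker 0.5 [ 0.5087 -0.1031  0.0874]
top squeezer 0.63 [ 0.7693  0.1414 -0.0042]
top jar 0.66 [ 0.4135 -0.352   0.0007]
top bowl 0.92 [ 0.5796 -0.4271 -0.0011]
top pot 0.96 [ 0.7984 -0.0972  0.0015]
side warmer 0.61 [ 5.846e-01 -2.250e-02 -2.000e-04]
side hook_pad 0.41 [ 0.5873 -0.0469  0.13  ]
side tub 0.69 [0.5479 0.0664 0.0918]
side board 0.77 [0.5214 0.3183 0.0011]
side board 0.26 [ 0.5041 -0.1019  0.0932]
side shaker 0.67 [ 0.5067 -0.1038  0.0917]
side squeezer 0.95 [0.7684 0.1461 0.0035]
side jar 0.79 [ 4.129e-01 -3.571e-01 -2.000e-04]
side bowl 0.68 [ 0.5857 -0.4246  0.002 ]
side pot 0.63 [ 8.006e-01 -9.550e-02  4.000e-04]
1.4 [3.06107082e+00 7.06690175e-01 3.65934174e-05] [ 0.28496264 -0.58422401  0.20544681]
```

View pics/both.png

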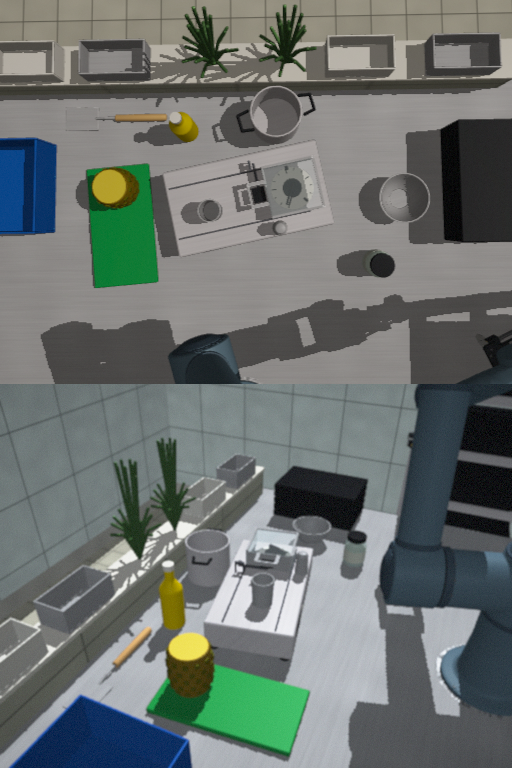

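Run:
```python
from h import *
im=cv2.imread('pics/top0.png')
cr=cv2.resize(im[135:262,75:335],None,fx=3,fy=3,interpolation=cv2.INTER_CUBIC); cv2.imwrite('pics/crop1.png',cr)
for t,z in [('warmer',.09),('board',.015)]:
    m=viewer.trace('top',t)[0]['pixels'].astype(np.uint8)
    cs,_=cv2.findContours(m,cv2.RETR_EXTERNAL,cv2.CHAIN_APPROX_NONE); c=max(cs,key=cv2.contourArea)[:,0]
    P=np.array([ray('top',u,v,z)[:2] for u,v in c],np.float32)*1000
    print(t,cv2.minAreaRect(P)); print(cv2.approxPolyDP(c[:,None],8,True)[:,0].tolist(), np.round(cv2.boxPoints(cv2.minAreaRect(P))))
c=viewer.calibration('top'); R=np.array(c['R']); print('cam',-R.T@c['t'],c['fovy'])
```

```text
Traceback (most recent call last):
IndexError: list index out of range
```

View pics/crop1.png

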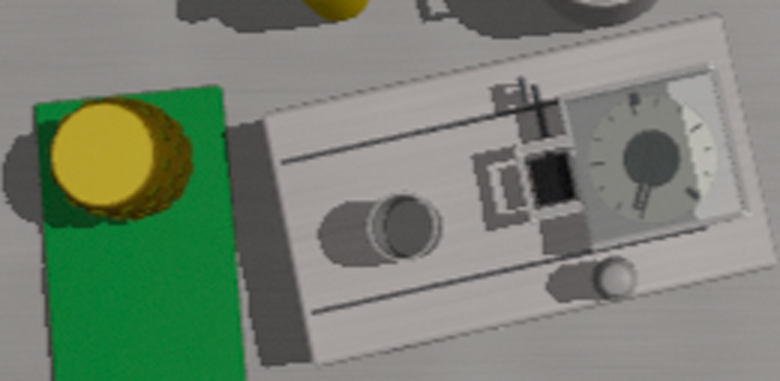

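```bash
cat >> h.py <<'E'
def rz(a): return np.array([[np.cos(a),-np.sin(a)],[np.sin(a),np.cos(a)]])
def fit(L,W):  # rigid 2d: world = R L + t
    lm=L.mean(0);wm=W.mean(0);a=(L-lm);b=(W-wm)
    th=np.arctan2((a[:,0]*b[:,1]-a[:,1]*b[:,0]).sum(),(a*b).sum()); return th,wm-rz(th)@lm
E
python3 - <<'E'
from h import *
px=np.array([(266,114),(720,15),(776,265),(315,362)])/3+[75,135]
W=np.array([ray('top',u,v,.09)[:2] for u,v in px])
L=np.array([(.11,.2),(.11,-.2),(-.11,-.2),(-.11,.2)])
th,t=fit(L,W); print(th,t); print(np.round((L@rz(th).T+t-W)*1000,1))
B=np.array([ray('top',u,v,.015)[:2] for u,v in [(88+-1,169),(149,164),(157.5,282.5),(94,287)]]);print(B)
Lb=np.array([(.16,.085),(.16,-.085),(-.16,-.085),(-.16,.085)])
tb,b=fit(Lb,B); print(tb,b,np.round((Lb@rz(tb).T+b-B)*1000,1))
P=lambda x,y:rz(th)@[x,y]+t
for n,p in dict(pad=(0,-.031),dial=(0,-.115)).items(): print(n,P(*p))
for n,p in dict(tub=(.549,.0657),shaker=(.508,-.1035)).items(): print(n,rz(th).T@(np.array(p)-t))
E
```

```text
0.19966705709440072 [ 0.58247471 -0.02608128]
[[ 2.9  4.4]
 [ 3.  -3. ]
 [-1.8 -3.9]
 [-4.2  2.5]]
[[0.66830208 0.41137437]
 [0.67975114 0.24307179]
 [0.36360757 0.21884967]
 [0.35304947 0.38828703]]
0.07263870842521708 [0.51617757 0.31539571] [[ 1.3  0.4]
 [ 2.2 -0.8]
 [-0.8  0.2]
 [-2.6  0.3]]
pad [ 0.58862334 -0.0564654 ]
dial [ 0.60528415 -0.13879654]
tub [-0.01460548  0.09659731]
shaker [-0.08835055 -0.06110908]
```

```bash
cat >> h.py <<'E'
from scipy.spatial.transform import Rotation as Ro
def go(x,y,z,yaw):
    s=status.sense(); R=Ro.from_rotvec(s['tool_rot']); p=np.array(s['eef_pos'])
    Rd=Ro.from_euler('z',yaw)*Ro.from_rotvec([np.pi,0,0])
    print('t',round(s['time'],2),'off cm',np.round(R.inv().apply(np.array([x,y,z])-p)*100,2),'rot',np.round(np.degrees((R.inv()*Rd).as_rotvec()),1),'z',round(p[2],4))
TH=.2;T=np.array([.583,-.024])
P=lambda x,y:rz(TH)@[x,y]+T
E
python3 - <<'E'
from h import *
go(.549,.066,.26,.2)
E
```

```text
t 1.45 off cm [ 52.24 -46.87  -5.45] rot [-0.  -0.  14.5] z 0.2054
```

Request:
arm_command:
  commands:
    - {"offset": [52.24,-46.87,-5.45],"rot": [0,0,14.5],"gripper": 1}
    - {"offset": [52.24,-46.87,-5.45],"rot": [0,0,14.5],"gripper": 1}
    - {"offset": [52.24,-46.87,-5.45],"rot": [0,0,14.5],"gripper": 1}
    - {"offset": [52.24,-46.87,-5.45],"rot": [0,0,14.5],"gripper": 1}
    - {"offset": [52.24,-46.87,-5.45],"rot": [0,0,14.5],"gripper": 1}
    - {"offset": [52.24,-46.87,-5.45],"rot": [0,0,14.5],"gripper": 1}
    - {"offset": [52.24,-46.87,-5.45],"rot": [0,0,14.5],"gripper": 1}
    - {"offset": [52.24,-46.87,-5.45],"rot": [0,0,14.5],"gripper": 1}
    - {"offset": [52.24,-46.87,-5.45],"rot": [0,0,14.5],"gripper": 1}
    - {"offset": [52.24,-46.87,-5.45],"rot": [0,0,14.5],"gripper": 1}
    - {"offset": [52.24,-46.87,-5.45],"rot": [0,0,14.5],"gripper": 1}
    - {"offset": [52.24,-46.87,-5.45],"rot": [0,0,14.5],"gripper": 1}

```text
time: 2.95
eef_pos: [0.5496, 0.069, 0.2603]
tool_rot: [-3.125, -0.321, -0.001]
ft_force: [0.2, -0.4, -0.1]
grip_width: 0.997
grip_force: 0.0
```

Run:
```python
from h import *
save('wrist','w1')
for t in ['tub','hook_pad','shaker','pointer_tip']: pp('wrist',t)
go(.549,.066,.121,.2)
```

```text
wrist tub 0.84 [0.5557 0.0682 0.0867]
wrist hook_pad 0.89 [ 0.5903 -0.0507  0.1291]
wrist shaker 0.73 [ 0.5057 -0.1011  0.0874]
t 3.2 off cm [ 0.07 -0.12 13.87] rot [ 0.   0.  -0.1] z 0.2597
```

View pics/w1.png

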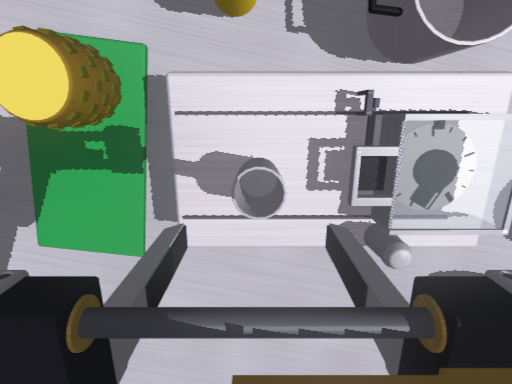

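Run:
```python
from h import *
print('rim',ray('wrist',258.5,192,.162),'pocket', ray('wrist',373,176,.145), P(0,-.031))
for c in [(171,73),(181,246)]: print(ray('wrist',*c,.09))
print(P(.11,.2),P(-.11,.2))
```

```text
rim [0.5531868  0.06307246 0.162     ] pocket [ 0.58886932 -0.05136419  0.145     ] [ 0.58915875 -0.05438206]
[0.64992843 0.18216796 0.09      ]
[0.44019537 0.14449053 0.09      ]
[0.65107346 0.19386694] [0.43545881 0.15015969]
```

Request:
arm_command:
  commands:
    - {"offset": [0.35,-0.1,5],"gripper": 1}
    - {"offset": [0.35,-0.1,9],"gripper": 1}
    - {"offset": [0.35,-0.1,12],"gripper": 1}
    - {"offset": [0.35,-0.1,13.8],"gripper": 1}
    - {"offset": [0.35,-0.1,13.8],"gripper": 1}
    - {"offset": [0.35,-0.1,13.8],"gripper": 0.3}
    - {"offset": [0.35,-0.1,13.8],"gripper": 0.3}
    - {"offset": [0.35,-0.1,13.8],"gripper": 0.3}
    - {"offset": [0.35,-0.1,13.8],"gripper": 0.3}
    - {"offset": [0.35,-0.1,13.8],"gripper": 0.3}
    - {"offset": [0.35,-0.1,13.8],"gripper": 0.3}
  force: 20

```text
$.commands[0]: bad value
```

Run:
```python
from h import *
s=status.sense();print(s['grip_width'],s['grip_force'])
go(.552,.066,.25,.2);go(.436,.310,.25,.2);go(.436,.310,.05,.2)
```

```text
0.9958308316768315 0.0
t 3.2 off cm [ 0.36 -0.06  0.97] rot [ 0.   0.  -0.1] z 0.2597
t 3.2 off cm [ -6.19 -26.27   0.97] rot [ 0.   0.  -0.1] z 0.2597
t 3.2 off cm [ -6.18 -26.27  20.97] rot [ 0.   0.  -0.1] z 0.2597
```

Rot must be present in each row.

Request:
arm_command:
  commands:
    - {"offset": [0.35,-0.1,5],"rot": [0,0,0],"gripper": 1}
    - {"offset": [0.35,-0.1,9],"rot": [0,0,0],"gripper": 1}
    - {"offset": [0.35,-0.1,12],"rot": [0,0,0],"gripper": 1}
    - {"offset": [0.35,-0.1,13.8],"rot": [0,0,0],"gripper": 1}
    - {"offset": [0.35,-0.1,13.8],"rot": [0,0,0],"gripper": 1}
    - {"offset": [0.35,-0.1,13.8],"rot": [0,0,0],"gripper": 0.3}
    - {"offset": [0.35,-0.1,13.8],"rot": [0,0,0],"gripper": 0.3}
    - {"offset": [0.35,-0.1,13.8],"rot": [0,0,0],"gripper": 0.3}
    - {"offset": [0.35,-0.1,13.8],"rot": [0,0,0],"gripper": 0.3}
    - {"offset": [0.35,-0.1,13.8],"rot": [0,0,0],"gripper": 0.3}
    - {"offset": [0.35,-0.1,13.8],"rot": [0,0,0],"gripper": 0.3}
  force: 20

```text
time: 4.58
eef_pos: [0.5525, 0.0677, 0.1223]
tool_rot: [3.126, 0.315, 0.001]
ft_force: [-1.0, -1.6, 1.5]
grip_width: 0.593
grip_force: 20.0
```

Run:
```python
from h import *
s=status.sense();print(s['grip_width'],s['grip_force'],s['eef_pos'])
go(.436,.310,.25,.2);go(.436,.310,.05,.2)
```

```text
0.593422169800857 20.00007768161595 [0.55254503 0.06765392 0.12233266]
t 4.58 off cm [ -6.58 -26.07 -12.78] rot [ 0. -0.  0.] z 0.1223
t 4.58 off cm [ -6.59 -26.07   7.22] rot [ 0. -0.  0.] z 0.1223
```

Request:
arm_command:
  commands:
    - {"offset": [0,0,-3],"rot": [0,0,0],"gripper": 0.3}
    - {"offset": [0,0,-8],"rot": [0,0,0],"gripper": 0.3}
    - {"offset": [-1,-4,-10],"rot": [0,0,0],"gripper": 0.3}
    - {"offset": [-2.2,-9,-10],"rot": [0,0,0],"gripper": 0.3}
    - {"offset": [-3.7,-14.5,-10],"rot": [0,0,0],"gripper": 0.3}
    - {"offset": [-5,-20,-9],"rot": [0,0,0],"gripper": 0.3}
    - {"offset": [-6,-24,-6],"rot": [0,0,0],"gripper": 0.3}
    - {"offset": [-6.6,-26.1,-2],"rot": [0,0,0],"gripper": 0.3}
    - {"offset": [-6.6,-26.1,2],"rot": [0,0,0],"gripper": 0.3}
    - {"offset": [-6.6,-26.1,5],"rot": [0,0,0],"gripper": 0.3}
    - {"offset": [-6.6,-26.1,6.5],"rot": [0,0,0],"gripper": 0.3}
    - {"offset": [-6.6,-26.1,6.5],"rot": [0,0,0],"gripper": 0.3}

```text
time: 6.08
eef_pos: [0.4348, 0.31, 0.0561]
tool_rot: [3.125, 0.315, -0.003]
ft_force: [0.3, 0.3, -1.3]
grip_width: 0.589
grip_force: 20.0
```

Request:
arm_command:
  commands:
    - {"offset": [0,0,0.4],"rot": [0,0,0],"gripper": 0.3}
    - {"offset": [0,0,0.8],"rot": [0,0,0],"gripper": 0.3}
    - {"offset": [0,0,0.9],"rot": [0,0,0],"gripper": 0.3}
    - {"offset": [0,0,0.9],"rot": [0,0,0],"gripper": 0.3}

```text
time: 6.58
eef_pos: [0.4357, 0.3104, 0.0482]
tool_rot: [-3.126, -0.315, -0.0]
ft_force: [0.4, -0.3, -1.4]
grip_width: 0.596
grip_force: 20.0
```

Request:
arm_command:
  commands:
    - {"offset": [0,0,0.15],"rot": [0,0,0],"gripper": 0.3}
    - {"offset": [0,0,0.15],"rot": [0,0,0],"gripper": 0.3}

```text
time: 6.82
eef_pos: [0.4361, 0.3105, 0.0473]
tool_rot: [-3.126, -0.315, -0.002]
ft_force: [-0.8, -1.3, 4.3]
grip_width: 0.593
grip_force: 20.0
```

Request:
arm_command:
  commands:
    - {"offset": [0,0,0.1],"rot": [0,0,0],"gripper": 0.85}
    - {"offset": [0,0,0.1],"rot": [0,0,0],"gripper": 0.85}
    - {"offset": [0,0,0],"rot": [0,0,0],"gripper": 0.85}
    - {"offset": [0,0,0],"rot": [0,0,0],"gripper": 0.85}
    - {"offset": [0,0,-3],"rot": [0,0,0],"gripper": 0.85}
    - {"offset": [0,0,-9],"rot": [0,0,0],"gripper": 0.85}
    - {"offset": [0,0,-15],"rot": [0,0,0],"gripper": 0.85}
    - {"offset": [0,0,-20],"rot": [0,0,0],"gripper": 0.85}

```text
time: 7.82
eef_pos: [0.4357, 0.3104, 0.2491]
tool_rot: [-3.125, -0.315, -0.003]
ft_force: [0.2, -1.0, -0.0]
grip_width: 0.849
grip_force: 0.0
```

Run:
```python
from h import *
save('top','t2'); pp('top','tub');save('side','s2'); pp('side','tub')
go(.589,-.053,.25,.2+np.pi/2)
```

```text
top tub 0.67 [ 0.5777 -0.4255  0.001 ]
top tub 0.62 [0.4375 0.3113 0.0156]
side tub 0.69 [0.4338 0.3102 0.0135]
t 8.03 off cm [ 7.76 38.67 -0.28] rot [  0.1  -0.1 -90. ] z 0.2473
```

Request:
arm_command:
  commands:
    - {"offset": [7.8,38.7,0],"rot": [0,0,-90],"gripper": 0}
    - {"offset": [7.8,38.7,0],"rot": [0,0,-90],"gripper": 0}
    - {"offset": [7.8,38.7,0],"rot": [0,0,-90],"gripper": 0}
    - {"offset": [7.8,38.7,0],"rot": [0,0,-90],"gripper": 0}
    - {"offset": [7.8,38.7,0],"rot": [0,0,-90],"gripper": 0}
    - {"offset": [7.8,38.7,0],"rot": [0,0,-90],"gripper": 0}
    - {"offset": [7.8,38.7,0],"rot": [0,0,-90],"gripper": 0}
    - {"offset": [7.8,38.7,0],"rot": [0,0,-90],"gripper": 0}
    - {"offset": [7.8,38.7,0],"rot": [0,0,-90],"gripper": 0}
    - {"offset": [7.8,38.7,0],"rot": [0,0,-90],"gripper": 0}
    - {"offset": [7.8,38.7,0],"rot": [0,0,-90],"gripper": 0}

```text
time: 9.4
eef_pos: [0.5885, -0.053, 0.245]
tool_rot: [-1.989, -2.429, 0.001]
ft_force: [-0.2, 0.1, 0.1]
grip_width: 0.006
grip_force: 0.0
```

Run:
```python
from h import *
save('wrist','w2');pp('wrist','hook_pad')
save('side','s3');pp('side','hook_pad')
go(*P(0,-.031),.25,.2+np.pi/2); s=status.sense(); print(s['eef_pos'],s['qpos'])
X=P(0,-.031); print(proj('wrist',[*X,.128]))
```

```text
wrist hook_pad 0.67 [ 0.5903 -0.053   0.1299]
side hook_pad 0.6 [ 0.5867 -0.0512  0.1318]
t 9.6 off cm [-0.12 -0.01 -0.37] rot [-0. -0.  0.] z 0.2463
[ 0.58903482 -0.05313536  0.24626948] [-2.81526623e-01  7.76218700e-02  1.67092791e+00  1.29833165e-05
  1.39331798e+00 -4.81734115e-01]
(np.float64(255.51011651463915), np.float64(190.99471217260498))
```

View pics/w2.png

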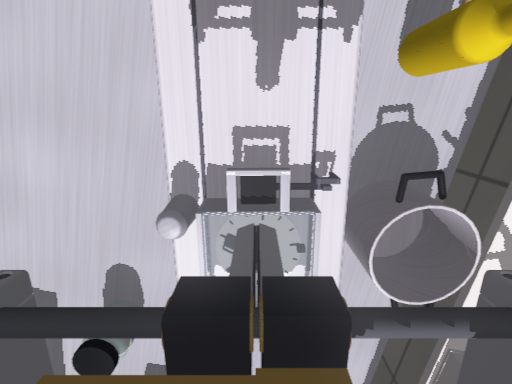

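Request:
arm_command:
  commands:
    - {"offset": [0.1,0.1,5],"rot": [0,0,0],"gripper": 0}
    - {"offset": [0.1,0.1,9],"rot": [0,0,0],"gripper": 0}
    - {"offset": [0.1,0.1,11],"rot": [0,0,0],"gripper": 0}
    - {"offset": [0.1,0.1,12],"rot": [0,0,0],"gripper": 0}
    - {"offset": [0.1,0.1,12.5],"rot": [0,0,0],"gripper": 0}
    - {"offset": [0.1,0.1,12.9],"rot": [0,0,0],"gripper": 0}
    - {"offset": [0.1,0.1,12.9],"rot": [0,0,0],"gripper": 0}

```text
time: 10.48
eef_pos: [0.5906, -0.0523, 0.1198]
tool_rot: [1.987, 2.432, 0.001]
ft_force: [-5.4, 2.3, 7.4]
grip_width: 0.004
grip_force: 3.5
```

Request:
arm_command:
  commands:
    - {"offset": [0,0,0.2],"rot": [0,0,0],"gripper": 0}
    - {"offset": [0,0,0.2],"rot": [0,0,0],"gripper": 0}

```text
time: 10.72
eef_pos: [0.5908, -0.0523, 0.1182]
tool_rot: [1.986, 2.432, 0.001]
ft_force: [-6.0, 0.9, 7.1]
grip_width: 0.004
grip_force: 3.9
```

Request:
arm_command:
  commands:
    - {"offset": [0,-0.2,0],"rot": [0,0,0],"gripper": 0}
    - {"offset": [0,-0.3,0.05],"rot": [0,0,0],"gripper": 0}

```text
time: 10.98
eef_pos: [0.5904, -0.0525, 0.119]
tool_rot: [1.984, 2.427, 0.009]
ft_force: [2.7, 4.6, 7.8]
grip_width: 0.003
grip_force: 3.7
```

Request:
arm_command:
  commands:
    - {"offset": [0.4,0.1,0.05],"rot": [0,0,0],"gripper": 0}
    - {"offset": [0.8,0.1,0.05],"rot": [0,0,0],"gripper": 0}
    - {"offset": [1.2,0.1,0.05],"rot": [0,0,0],"gripper": 0}
    - {"offset": [1.6,0.1,0.05],"rot": [0,0,0],"gripper": 0}
    - {"offset": [2,0.1,0.05],"rot": [0,0,0],"gripper": 0}
    - {"offset": [2.4,0.1,0.05],"rot": [0,0,0],"gripper": 0}

```text
time: 11.72
eef_pos: [0.5861, -0.0305, 0.1185]
tool_rot: [1.983, 2.427, 0.003]
ft_force: [-0.8, -2.3, 7.6]
grip_width: 0.006
grip_force: 3.8
```

Request:
arm_command:
  commands:
    - {"offset": [1,0,0],"rot": [0,0,0],"gripper": 0}
    - {"offset": [2,0,0],"rot": [0,0,0],"gripper": 0}
    - {"offset": [3,0,0],"rot": [0,0,0],"gripper": 0}
    - {"offset": [4,0,0],"rot": [0,0,0],"gripper": 0}
    - {"offset": [5,0,0],"rot": [0,0,0],"gripper": 0}
    - {"offset": [6,0,0],"rot": [0,0,0],"gripper": 0}
    - {"offset": [7,0,0],"rot": [0,0,0],"gripper": 0}
    - {"offset": [8,0,0],"rot": [0,0,0],"gripper": 0}
    - {"offset": [9,0,0],"rot": [0,0,0],"gripper": 0}
    - {"offset": [10,0,0],"rot": [0,0,0],"gripper": 0}
    - {"offset": [11,0,0],"rot": [0,0,0],"gripper": 0}

```text
time: 13.1
eef_pos: [0.5636, 0.078, 0.118]
tool_rot: [1.984, 2.428, 0.003]
ft_force: [-2.8, -3.2, 8.5]
grip_width: 0.004
grip_force: 3.9
```

Run:
```python
from h import *
s=status.sense(); print(rz(TH).T@(s['eef_pos'][:2]-T), s['ft_force'])
```

```text
[0.00123504 0.10386146] [-2.83074545 -3.24654092  8.46321885]
```

Request:
arm_command:
  commands:
    - {"offset": [0.6,0,0],"rot": [0,0,0],"gripper": 0}
    - {"offset": [1.1,0,0],"rot": [0,0,0],"gripper": 0}
    - {"offset": [1.5,0,0],"rot": [0,0,0],"gripper": 0}
    - {"offset": [1.7,0,0],"rot": [0,0,0],"gripper": 0}
    - {"offset": [1.7,0,0],"rot": [0,0,0],"gripper": 0}

```text
time: 13.72
eef_pos: [0.5617, 0.094, 0.1188]
tool_rot: [1.982, 2.426, 0.006]
ft_force: [0.1, -4.0, 7.2]
grip_width: 0.002
grip_force: 3.7
```

Request:
arm_command:
  commands:
    - {"offset": [0.2,0,0],"rot": [0,0,0],"gripper": 0}
    - {"offset": [0.4,0,0],"rot": [0,0,0],"gripper": 0}
    - {"offset": [0.4,0,0],"rot": [0,0,0],"gripper": 0}

```text
time: 14.1
eef_pos: [0.5616, 0.0949, 0.1188]
tool_rot: [1.978, 2.423, -0.001]
ft_force: [2.0, -15.4, 6.0]
grip_width: 0.004
grip_force: 10.8
```

Request:
arm_command:
  commands:
    - {"offset": [-0.5,0,0],"rot": [0,0,0],"gripper": 0}
    - {"offset": [-0.8,0,-0.5],"rot": [0,0,0],"gripper": 0}
    - {"offset": [-0.8,0,-3],"rot": [0,0,0],"gripper": 0}
    - {"offset": [-0.8,0,-8],"rot": [0,0,0],"gripper": 0}
    - {"offset": [-0.8,0,-13],"rot": [0,0,0],"gripper": 0}
    - {"offset": [-5,0,-14],"rot": [0,0,0],"gripper": 0}
    - {"offset": [-10,0,-14],"rot": [0,0,0],"gripper": 0}
    - {"offset": [-14,0,-14],"rot": [0,0,0],"gripper": 0}
    - {"offset": [-16,0,-14],"rot": [0,0,0],"gripper": 0}
    - {"offset": [-16,0,-14],"rot": [0,0,0],"gripper": 0}

```text
time: 15.35
eef_pos: [0.5894, -0.0581, 0.2551]
tool_rot: [1.989, 2.431, 0.001]
ft_force: [-0.5, 0.3, -0.3]
grip_width: 0.001
grip_force: 0.0
```

Run:
```python
from h import *
a=save('wrist','w3')
for t in ['dial_axis','pointer_tip','tab_tip','hook_pad']: pp('wrist',t)
D=P(0,-.115); print(D,proj('wrist',[*D,.132]),proj('wrist',[*D,.098]))
u,v=map(int,proj('wrist',[*D,.098])); u=min(max(u,70),440); v=min(max(v,55),325)
print(u,v); cv2.imwrite('pics/w3c.png',cv2.resize(a[max(v-60,0):v+60,u-75:u+75,::-1],None,fx=5,fy=5,interpolation=cv2.INTER_CUBIC))
go(*D,.25,.2+np.pi/2)
```

```text
wrist pointer_tip 0.66 [ 0.5657 -0.1219  0.1355]
wrist tab_tip 0.47 [ 0.6462 -0.1259  0.1096]
wrist tab_tip 0.37 [ 0.507  -0.1013  0.0879]
wrist hook_pad 0.91 [0.5599 0.0833 0.1286]
[ 0.60584697 -0.13670766] (np.float64(256.08503286936644), np.float64(257.27635771882194)) (np.float64(256.07695017297766), np.float64(244.25655363741598))
256 244
t 15.6 off cm [-8.23  0.05  0.45] rot [ 0.  -0.   0.1] z 0.2545
```

View pics/w3c.png

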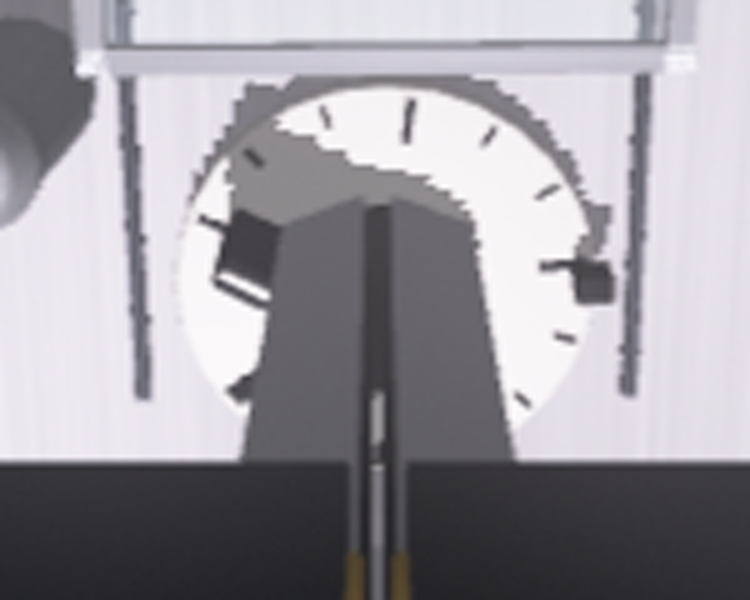

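Request:
arm_command:
  commands:
    - {"offset": [-2,0,0],"rot": [0,0,-10],"gripper": 0.5}
    - {"offset": [-6,0,0],"rot": [0,0,-20],"gripper": 0.5}
    - {"offset": [-8.2,0.1,0],"rot": [0,0,-30],"gripper": 0.5}
    - {"offset": [-8.2,0.1,0],"rot": [0,0,-40],"gripper": 0.5}
    - {"offset": [-8.2,0.1,0],"rot": [0,0,-50],"gripper": 0.5}
    - {"offset": [-8.2,0.1,0],"rot": [0,0,-60],"gripper": 0.5}
    - {"offset": [-8.2,0.1,0],"rot": [0,0,-60],"gripper": 0.5}
    - {"offset": [-8.2,0.1,0],"rot": [0,0,-60],"gripper": 0.5}

```text
time: 16.6
eef_pos: [0.6063, -0.1371, 0.2545]
tool_rot: [-0.508, -3.1, -0.0]
ft_force: [0.1, -1.1, -0.3]
grip_width: 0.504
grip_force: 0.0
```

Run:
```python
from h import *
a=save('wrist','w4')
for t in ['dial_axis','pointer_tip','tab_tip']: pp('wrist',t)
D=P(0,-.115); print(D,proj('wrist',[*D,.132]),proj('wrist',[*D,.098]))
go(*D,.25,2.8); print(status.sense()['eef_pos'],status.sense()['qpos'])
u,v=map(int,proj('wrist',[*D,.098])); print(u,v)
cv2.imwrite('pics/w4c.png',cv2.resize(a[v-75:v+75,u-100:u+100,::-1],None,fx=4,fy=4,interpolation=cv2.INTER_CUBIC))
```

```text
wrist dial_axis 0.92 [ 0.6069 -0.1356  0.1307]
wrist pointer_tip 0.93 [ 0.5632 -0.1213  0.1335]
wrist pointer_tip 0.48 [ 0.6484 -0.1218  0.1091]
wrist tab_tip 0.57 [ 0.6494 -0.1228  0.1066]
[ 0.60584697 -0.13670766] (np.float64(256.5552112422832), np.float64(187.88485153752285)) (np.float64(256.5015997171286), np.float64(180.56052808891388))
t 16.8 off cm [0.07 0.06 0.45] rot [-0. -0.  1.] z 0.2545
[ 0.60627611 -0.13749675  0.25446804] [-4.05144008e-01  1.43382638e-01  1.58471857e+00 -5.03005223e-06
  1.41350026e+00 -1.65234211e+00]
256 180
```

View pics/w4c.png

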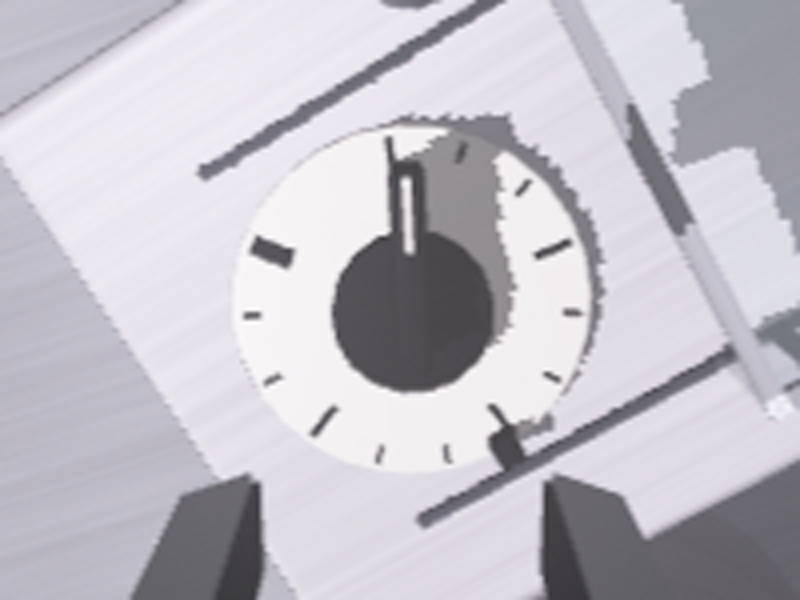

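Run:
```python
from h import *
f=lambda x,y,z: ray('wrist',156+x/4,105+y/4,z)[:2]
def an(p,C): d=rz(TH).T@(p-C); return 2.75-np.arctan2(d[1],d[0])
C=f(412.5,298,.098); print('axis',C, rz(TH).T@(C-T))
tk={5:(460,152),10:(523,187),15:(553,248),20:(572,312),25:(551,377),30:(497,413),35:(446,455),40:(379,455),45:(325,420),50:(272,380),55:(252,315),60:(272,250)}
L=[];W=[];
for m,p in tk.items():
    w=f(*p,.098); print(m,round(an(w,C)%6.2832/.0873,2),round(np.linalg.norm(w-C)*1000,1),end='; ')
for z,p in [(.108,(503,438)),(.108,(506,447)),(.104,(506,449)),(.098,(514,463))]:
    w=f(*p,z); print('\ntab',an(w,C),an(w,C)/.0873,np.linalg.norm(w-C))
w=f(404,164,.132); print('arm',an(w,C),np.linalg.norm(w-C),w)
go(*C,.114,2.95)
```

```text
axis [ 0.60561464 -0.13332922] [ 0.00044349 -0.11164275]
5 5.01 45.2; 10 10.33 46.0; 15 15.51 44.0; 20 20.55 47.9; 25 25.58 48.9; 30 30.37 44.6; 35 35.13 51.1; 40 39.83 51.0; 45 44.48 46.9; 50 49.32 49.8; 55 54.27 48.3; 60 59.36 43.9; 
tab 2.686706236284427 30.775558262135476 0.048898283606185464

tab 2.701849261184081 30.949017882979167 0.05183341698474855

tab 2.717154988767811 31.12434122299898 0.053870280506661074

tab 2.73257084653387 31.30092607713482 0.061428115394407755
arm 0.07175353768461656 0.04371846004898294 [ 0.5634034  -0.12194875]
t 16.8 off cm [ 0.2   0.37 14.05] rot [-0.  -0.  -7.6] z 0.2545
```

Request:
arm_command:
  commands:
    - {"offset": [0.1,0.2,4],"rot": [0,0,-6],"gripper": 0.5}
    - {"offset": [0.1,0.2,8],"rot": [0,0,-6],"gripper": 0.5}
    - {"offset": [0.1,0.2,11],"rot": [0,0,-6],"gripper": 0.5}
    - {"offset": [0.1,0.2,13],"rot": [0,0,-6],"gripper": 0.5}
    - {"offset": [0.1,0.2,13.95],"rot": [0,0,-6],"gripper": 0.5}
    - {"offset": [0.1,0.2,13.95],"rot": [0,0,-6],"gripper": 0.5}
    - {"offset": [0.1,0.2,13.95],"rot": [0,0,-6],"gripper": 0}
    - {"offset": [0.1,0.2,13.95],"rot": [0,0,-6],"gripper": 0}
    - {"offset": [0.1,0.2,13.95],"rot": [0,0,-6],"gripper": 0}
    - {"offset": [0.1,0.2,13.95],"rot": [0,0,-6],"gripper": 0}
    - {"offset": [0.1,0.2,13.95],"rot": [0,0,-6],"gripper": 0}
  force: 8

```text
time: 18.18
eef_pos: [0.6062, -0.134, 0.1153]
tool_rot: [0.342, 3.123, 0.004]
ft_force: [1.0, 5.7, 2.5]
grip_width: 0.1
grip_force: 8.0
```

Request:
arm_command:
  commands:
    - {"offset": [0,0.1,0],"rot": [0,0,0],"gripper": 0}
    - {"offset": [0,0.1,0],"rot": [0,0,10],"gripper": 0}
    - {"offset": [0,0.1,0],"rot": [0,0,20],"gripper": 0}
    - {"offset": [0,0.1,0],"rot": [0,0,20],"gripper": 0}

```text
time: 18.68
eef_pos: [0.6064, -0.1338, 0.1153]
tool_rot: [0.876, 3.017, 0.002]
ft_force: [0.5, 5.2, 4.3]
grip_width: 0.11
grip_force: 8.0
```

Request:
arm_command:
  commands:
    - {"offset": [0.1,0.17,0],"rot": [0,0,10],"gripper": 0}
    - {"offset": [0.1,0.17,0],"rot": [0,0,20],"gripper": 0}
    - {"offset": [0.1,0.17,0],"rot": [0,0,30],"gripper": 0}
    - {"offset": [0.1,0.17,0],"rot": [0,0,40],"gripper": 0}
    - {"offset": [0.1,0.17,0],"rot": [0,0,50],"gripper": 0}
    - {"offset": [0.1,0.17,0],"rot": [0,0,50],"gripper": 0}

```text
time: 19.42
eef_pos: [0.6069, -0.1333, 0.1153]
tool_rot: [2.065, 2.364, 0.0]
ft_force: [2.1, -0.2, 1.5]
grip_width: 0.104
grip_force: 8.0
```

Request:
arm_command:
  commands:
    - {"offset": [0,0,0],"rot": [0,0,10],"gripper": 0}
    - {"offset": [0,0,0],"rot": [0,0,20],"gripper": 0}
    - {"offset": [0,0,0],"rot": [0,0,30],"gripper": 0}
    - {"offset": [0,0,0],"rot": [0,0,40],"gripper": 0}
    - {"offset": [0,0,0],"rot": [0,0,50],"gripper": 0}
    - {"offset": [0,0,0],"rot": [0,0,60],"gripper": 0}
    - {"offset": [0,0,0],"rot": [0,0,70],"gripper": 0}
    - {"offset": [0,0,0],"rot": [0,0,80],"gripper": 0}
    - {"offset": [0,0,0],"rot": [0,0,90],"gripper": 0}
    - {"offset": [0,0,0],"rot": [0,0,100],"gripper": 0}
    - {"offset": [0,0,0],"rot": [0,0,110],"gripper": 0}
    - {"offset": [0,0,0],"rot": [0,0,110],"gripper": 0}

```text
time: 20.92
eef_pos: [0.6078, -0.1342, 0.1154]
tool_rot: [3.121, -0.336, 0.007]
ft_force: [5.6, -2.9, -2.5]
grip_width: 0.105
grip_force: 8.0
```

Request:
arm_command:
  commands:
    - {"offset": [0,0,0],"rot": [0,0,10],"gripper": 0}
    - {"offset": [0,0,0],"rot": [0,0,20],"gripper": 0}
    - {"offset": [0,0,0],"rot": [0,0,30],"gripper": 0}
    - {"offset": [0,0,0],"rot": [0,0,30],"gripper": 0}
    - {"offset": [0,0,0],"rot": [0,0,30],"gripper": 0.5}
    - {"offset": [0,0,0],"rot": [0,0,30],"gripper": 0.5}
    - {"offset": [0,0,0],"rot": [0,0,30],"gripper": 0.5}
    - {"offset": [0,0,-1],"rot": [0,0,30],"gripper": 0.5}
    - {"offset": [0,0,-4],"rot": [0,0,30],"gripper": 0.5}
    - {"offset": [0,0,-6],"rot": [0,0,30],"gripper": 0.5}

```text
time: 22.18
eef_pos: [0.6069, -0.1327, 0.1772]
tool_rot: [2.928, -1.138, 0.004]
ft_force: [-0.6, 0.1, -1.0]
grip_width: 0.502
grip_force: 0.0
```

Run:
```python
from h import *
s=status.sense(); print(s['qpos'],s['eef_pos'])
save('wrist','w5')
for t in ['pointer_tip','tab_tip','dial_axis']: pp('wrist',t)
go(.6066,-.1335,s['eef_pos'][2],0)
```

```text
[-3.97478768e-01  2.03315464e-01  1.66001077e+00 -7.16912428e-05
  1.27602469e+00  1.91465290e+00] [ 0.60688883 -0.13268708  0.1772032 ]
wrist pointer_tip 0.63 [ 0.6398 -0.1646  0.1335]
wrist pointer_tip 0.34 [ 0.6511 -0.1225  0.1101]
wrist tab_tip 0.52 [ 0.6395 -0.164   0.1318]
wrist tab_tip 0.42 [ 0.6487 -0.122   0.1099]
wrist dial_axis 0.76 [ 0.6067 -0.1375  0.1343]
t 22.38 off cm [ 0.1   0.05 -0.21] rot [  0.   -0.  -42.5] z 0.1751
```

Request:
arm_command:
  commands:
    - {"offset": [0,0,0],"rot": [0,0,-10],"gripper": 0.5}
    - {"offset": [0,0,0],"rot": [0,0,-20],"gripper": 0.5}
    - {"offset": [0,0,0],"rot": [0,0,-30],"gripper": 0.5}
    - {"offset": [0,0,0],"rot": [0,0,-40],"gripper": 0.5}
    - {"offset": [0,0,0],"rot": [0,0,-50],"gripper": 0.5}
    - {"offset": [0,0,0],"rot": [0,0,-60],"gripper": 0.5}
    - {"offset": [0,0,0],"rot": [0,0,-70],"gripper": 0.5}
    - {"offset": [0,0,0],"rot": [0,0,-80],"gripper": 0.5}
    - {"offset": [0,0,0],"rot": [0,0,-90],"gripper": 0.5}
    - {"offset": [0,0,0],"rot": [0,0,-90],"gripper": 0.5}

```text
time: 23.62
eef_pos: [0.6054, -0.1322, 0.1734]
tool_rot: [-2.875, -1.262, 0.003]
ft_force: [-0.6, 0.5, 0.6]
grip_width: 0.499
grip_force: 0.0
```

Request:
arm_command:
  commands:
    - {"offset": [0,0,0],"rot": [0,0,-10],"gripper": 0.5}
    - {"offset": [0,0,0],"rot": [0,0,-20],"gripper": 0.5}
    - {"offset": [0,0,0],"rot": [0,0,-30],"gripper": 0.5}
    - {"offset": [0,0,0],"rot": [0,0,-40],"gripper": 0.5}
    - {"offset": [0,0,0],"rot": [0,0,-50],"gripper": 0.5}
    - {"offset": [0,0,0],"rot": [0,0,-60],"gripper": 0.5}
    - {"offset": [0,0,0],"rot": [0,0,-70],"gripper": 0.5}
    - {"offset": [0,0,0],"rot": [0,0,-80],"gripper": 0.5}
    - {"offset": [0,0,0],"rot": [0,0,-90],"gripper": 0.5}
    - {"offset": [0,0,0],"rot": [0,0,-90],"gripper": 0.5}

```text
time: 24.88
eef_pos: [0.6059, -0.1323, 0.1742]
tool_rot: [-1.145, -2.924, -0.0]
ft_force: [-0.2, -0.5, -0.7]
grip_width: 0.499
grip_force: 0.0
```

Run:
```python
from h import *
s=status.sense(); print(s['eef_pos'],s['qpos'][5])
go(.6074,-.1343,.1153,2.40)
```

```text
[ 0.60585274 -0.13230094  0.17415987] -1.2222676750657708
t 24.88 off cm [-0.26 -0.04  5.89] rot [-0.  -0.1 -0.3] z 0.1742
```

Request:
arm_command:
  commands:
    - {"offset": [-0.2,0,3],"rot": [0,0,0],"gripper": 0.5}
    - {"offset": [-0.2,0,5],"rot": [0,0,0],"gripper": 0.5}
    - {"offset": [-0.2,0,5.9],"rot": [0,0,0],"gripper": 0.5}
    - {"offset": [-0.2,0,5.9],"rot": [0,0,0],"gripper": 0.5}
    - {"offset": [-0.2,0,5.9],"rot": [0,0,0],"gripper": 0}
    - {"offset": [-0.2,0,5.9],"rot": [0,0,0],"gripper": 0}
    - {"offset": [-0.2,0,5.9],"rot": [0,0,0],"gripper": 0}
    - {"offset": [-0.2,0,5.9],"rot": [0,0,0],"gripper": 0}
    - {"offset": [-0.2,0,5.9],"rot": [0,0,0],"gripper": 0}

```text
time: 26.0
eef_pos: [0.6075, -0.1343, 0.1162]
tool_rot: [-1.138, -2.928, 0.002]
ft_force: [-2.3, -1.4, 1.0]
grip_width: 0.102
grip_force: 8.0
```

Request:
arm_command:
  commands:
    - {"offset": [0,0,0],"rot": [0,0,10],"gripper": 0}
    - {"offset": [0,0,0],"rot": [0,0,20],"gripper": 0}
    - {"offset": [0,0,0],"rot": [0,0,30],"gripper": 0}
    - {"offset": [0,0,0],"rot": [0,0,40],"gripper": 0}
    - {"offset": [0,0,0],"rot": [0,0,50],"gripper": 0}
    - {"offset": [0,0,0],"rot": [0,0,60],"gripper": 0}
    - {"offset": [0,0,0],"rot": [0,0,70],"gripper": 0}
    - {"offset": [0,0,0],"rot": [0,0,80],"gripper": 0}
    - {"offset": [0,0,0],"rot": [0,0,88],"gripper": 0}
    - {"offset": [0,0,0],"rot": [0,0,94],"gripper": 0}
    - {"offset": [0,0,0],"rot": [0,0,97],"gripper": 0}
    - {"offset": [0,0,0],"rot": [0,0,97],"gripper": 0}

```text
time: 27.5
eef_pos: [0.6069, -0.1343, 0.1162]
tool_rot: [-2.947, -1.088, 0.004]
ft_force: [-4.7, -1.3, 3.1]
grip_width: 0.105
grip_force: 8.0
```

Run:
```python
from h import *
s=status.sense(); R=Ro.from_rotvec(s['tool_rot']).as_matrix(); yaw=np.arctan2(R[1,0],R[0,0]); print('yaw',yaw,'q',2.95-(yaw-np.pi),s['torque'],s['ft_force'],s['grip_width'])
```

```text
yaw 0.7070752110994737 q 5.38451744249032 [-0.44914623  0.94564006 -0.02614239] [-4.70464479 -1.31587886  3.13793447] 0.10508192253561546
```

Request:
arm_command:
  commands:
    - {"offset": [0,0,0],"rot": [0,0,4],"gripper": 0}
    - {"offset": [0,0,0],"rot": [0,0,4],"gripper": 0}
    - {"offset": [0,0,0],"rot": [0,0,4],"gripper": 0}

```text
time: 27.88
eef_pos: [0.6069, -0.1343, 0.1163]
tool_rot: [-2.983, -0.984, 0.004]
ft_force: [-4.7, -1.8, 4.4]
grip_width: 0.108
grip_force: 8.0
```

Request:
arm_command:
  commands:
    - {"offset": [0,0,0],"rot": [0,0,-10],"gripper": 0}
    - {"offset": [0,0,0],"rot": [0,0,-20],"gripper": 0}
    - {"offset": [0,0,0],"rot": [0,0,-30],"gripper": 0}
    - {"offset": [0,0,0],"rot": [0,0,-40],"gripper": 0}
    - {"offset": [0,0,0],"rot": [0,0,-50],"gripper": 0}
    - {"offset": [0,0,0],"rot": [0,0,-60],"gripper": 0}
    - {"offset": [0,0,0],"rot": [0,0,-70],"gripper": 0}
    - {"offset": [0,0,0],"rot": [0,0,-80],"gripper": 0}
    - {"offset": [0,0,0],"rot": [0,0,-80],"gripper": 0}

```text
time: 29.0
eef_pos: [0.6074, -0.1344, 0.1162]
tool_rot: [-1.655, -2.67, 0.002]
ft_force: [-3.2, -2.8, 3.4]
grip_width: 0.102
grip_force: 8.0
```

Request:
arm_command:
  commands:
    - {"offset": [0,0,0],"rot": [0,0,-10],"gripper": 0}
    - {"offset": [0,0,0],"rot": [0,0,-20],"gripper": 0}
    - {"offset": [0,0,0],"rot": [0,0,-30],"gripper": 0}
    - {"offset": [0,0,0],"rot": [0,0,-40],"gripper": 0}
    - {"offset": [0,0,0],"rot": [0,0,-50],"gripper": 0}
    - {"offset": [0,0,0],"rot": [0,0,-60],"gripper": 0}
    - {"offset": [0,0,0],"rot": [0,0,-70],"gripper": 0}
    - {"offset": [0,0,0],"rot": [0,0,-76],"gripper": 0}
    - {"offset": [0,0,0],"rot": [0,0,-76],"gripper": 0}

```text
time: 30.12
eef_pos: [0.6076, -0.1339, 0.1162]
tool_rot: [0.337, -3.123, 0.0]
ft_force: [-4.1, -1.5, 3.9]
grip_width: 0.107
grip_force: 8.0
```

Run:
```python
from h import *
s=status.sense(); R=Ro.from_rotvec(s['tool_rot']).as_matrix(); yaw=np.arctan2(R[1,0],R[0,0])%6.2832; print('yaw',yaw,'phi',yaw-np.pi,s['ft_force'],s['qpos'][5])
a=save('wrist','w6')
for t in ['pointer_tip','tab_tip']: pp('wrist',t)
save('top','t6')
```

```text
yaw 3.356508900859147 phi 0.214916247269354 [-4.06416919 -1.45407598  3.90103115] -2.184362676659857
wrist pointer_tip 0.88 [ 0.6509 -0.1234  0.1349]
```

Request:
arm_command:
  commands:
    - {"offset": [0,0,0],"rot": [0,0,-3],"gripper": 0}
    - {"offset": [0,0,0],"rot": [0,0,-3],"gripper": 0}
    - {"offset": [0,0,0],"rot": [0,0,-3],"gripper": 0.5}
    - {"offset": [0,0,0],"rot": [0,0,-3],"gripper": 0.5}
    - {"offset": [0,0,0],"rot": [0,0,-3],"gripper": 0.5}
    - {"offset": [0,0,-3],"rot": [0,0,-3],"gripper": 0.5}
    - {"offset": [0,0,-8],"rot": [0,0,-3],"gripper": 0.5}
    - {"offset": [0,0,-13.5],"rot": [0,0,-3],"gripper": 0.5}
    - {"offset": [0,0,-13.5],"rot": [0,0,-3],"gripper": 0.5}

```text
time: 31.45
eef_pos: [0.6106, -0.1347, 0.2572]
tool_rot: [-0.422, 3.103, -0.008]
ft_force: [0.2, -0.3, -0.1]
grip_width: 0.499
grip_force: 0.0
```

Run:
```python
from h import *
a=save('wrist','w7')
for t in ['pointer_tip','tab_tip','dial_axis','hook_pad']: pp('wrist',t)
u,v=map(int,proj('wrist',[.6074,-.1343,.098])); print(u,v)
cv2.imwrite('pics/w7c.png',cv2.resize(a[v-75:v+75,u-100:u+100,::-1],None,fx=4,fy=4,interpolation=cv2.INTER_CUBIC))
```

```text
wrist pointer_tip 0.62 [ 0.6479 -0.1211  0.1344]
wrist pointer_tip 0.17 [ 5.835e-01 -2.310e-02 -3.000e-04]
wrist dial_axis 0.91 [ 0.6054 -0.1336  0.1335]
wrist hook_pad 0.74 [0.5627 0.0821 0.1286]
255 182
```

View pics/w7c.png

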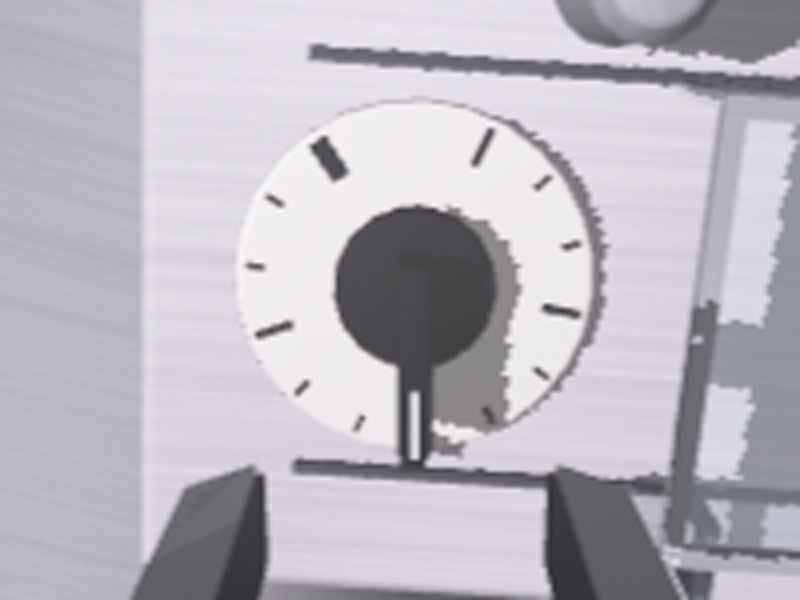

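Request:
arm_command:
  commands:
    - {"offset": [-4,0,0],"rot": [0,0,0],"gripper": 0.5}
    - {"offset": [-8,0,0],"rot": [0,0,0],"gripper": 0.5}
    - {"offset": [-8,0,0],"rot": [0,0,0],"gripper": 0.5}
    - {"offset": [-8,0,0],"rot": [0,0,0],"gripper": 0.5}

```text
time: 32.2
eef_pos: [0.684, -0.1123, 0.2494]
tool_rot: [0.423, -3.11, -0.002]
ft_force: [-0.1, 0.7, 0.5]
grip_width: 0.501
grip_force: 0.0
```

Run:
```python
from h import *
a=save('wrist','w8')
for t in ['pointer_tip','tab_tip','dial_axis']: pp('wrist',t)
for n,X in dict(axis=[.6074,-.1343,.132]).items(): print(n,proj('wrist',X))
u,v=map(int,proj('wrist',[.635,-.128,.098])); v=max(v,60); print(u,v)
cv2.imwrite('pics/w8c.png',cv2.resize(a[v-60:v+60,u-80:u+80,::-1],None,fx=5,fy=5,interpolation=cv2.INTER_CUBIC))
b=save('top','t8')
for t in ['pointer_tip','tab_tip']: pp('top',t)
```

```text
wrist pointer_tip 0.71 [ 0.649  -0.1231  0.1329]
wrist pointer_tip 0.16 [ 0.503  -0.1015  0.09  ]
wrist tab_tip 0.72 [ 0.6047 -0.1342  0.1295]
wrist tab_tip 0.63 [ 0.6483 -0.1242  0.1077]
wrist dial_axis 0.58 [ 0.6045 -0.1387  0.1338]
axis (np.float64(255.94819906038305), np.float64(111.82320978868391))
254 137
```

View pics/w8c.png

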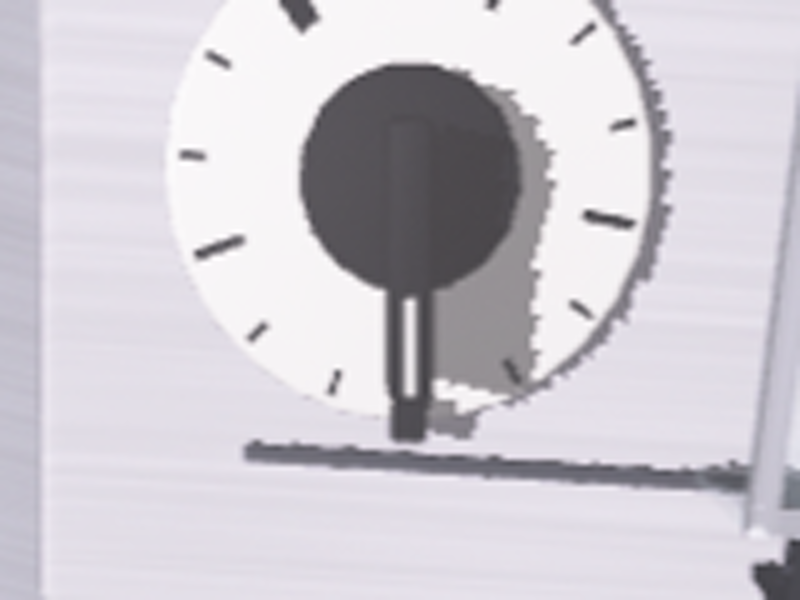

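The picture shows the tab at (408, 420), in line with the arm tip at (410, 395), so the arm is less than 1 mm off. The hood measures fully open and the tub stands on the board.

```bash
python3 -c "
from bench import order
print(order.finish_job())"
```

```text
the job is handed in; nothing more can be done
None
```

I handed the job in at about 32 s of the 72 s limit, with no result shown: the tub stands upright on the board, the hood is at its end stop, and the arm was wound to about 5.4 rad (past 60, read from the wrist angle) and left pointing at the tab.

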